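Bolt the tool chest shut

TASK

Bolt the tool chest shut: with the fingertips push the bolt's handle all the way along the long leg of its L-shaped slot, round the corner, and on to the very end of the short leg, so that the bolt is locked in its keeper. Only push the handle, never take it between the fingers, and leave everything else lying where it is.

Things in the scene. Friction and masses are not known exactly. Their poses are not given: they have to be found in the camera images.
- chest: Grey steel tool chest fixed to the bench, 220 mm along its x, 340 mm along its y, flat top 110 mm up. Origin: centre of its underside; it may be turned. The top's +y part, beyond a seam at y = 50 mm, is the lid, with a steel keeper (x -33 to 33, y 75 to 100, top 126 mm up). On the -y part lies a flat steel cover plate (x -35 to 65, y -125 to 20, top 126 mm up) with an L-shaped slot.
- slot_start (a point): Start of the slot's long leg, on the cover plate's top (126 mm above the bench), at x 0, y -90 mm of the chest. The slot is 16 mm wide, and the long leg runs straight along the chest's +y. Its three points are positions of the handle's axis. Nothing else stands on the plate but screw heads 2 mm high.
- slot_corner (a point): Corner of the slot, at x 0, y -20 mm of the chest, 126 mm up: the long leg ends here and the short leg turns off at a right angle along the chest's +x. The pin has 2 mm of play on every side.
- slot_end (a point): End of the slot's short leg, at x 28, y -20 mm of the chest, 126 mm up: the handle's axis ends here (up to 2 mm beyond).
- handle: Black upright cylindrical handle, 22 mm across, 40 mm high. Origin: on its axis at its lower end, 2 mm above the cover plate; axes parallel to the chest's. A 12 mm pin below it runs in the slot, so it cannot turn, tip or come out. Pushing it takes about 3 N along the long leg, 2 N along the short; it stays where left (no spring). It starts within the first 25 mm of the long leg.
- bolt (a joint): How far the bolt is pushed along the long leg, towards the lid, in m: 0 = withdrawn (handle at chest y = -90 mm), 0.07 = fully across, bar in the keeper, handle at the corner (y = -20 mm). It cannot go back while the handle is in the short leg.
- tin: Can, 52 mm in diameter, 60 mm high, standing on the lid. Origin: centre of the underside. Leave alone.
- tape: Roll of tape, 60 mm in diameter, 24 mm high, lying flat on the lid. Origin: centre of the underside. Leave alone.
- socket: Steel socket, 26 mm in diameter, 32 mm high, standing on the chest's top at the corner near chest x = -85, y = -135 mm. Origin: centre of the underside. Leave alone.
- screwdriver: Screwdriver lying on the bench beside the chest's -y side. Leave alone.
- mug: White mug, 76 mm in diameter, 85 mm high, on the bench beyond the screwdriver. Origin: centre of the underside. Leave alone.
- wrench: Steel wrench lying on the bench beside the chest's +y side. Leave alone.
- oil: White bottle, 48 mm in diameter, 120 mm high, on the bench behind the chest (+x). Origin: centre of the underside. Leave alone.

How it is judged:
By the outcome, as a careful person would: the job done as asked, in the order asked, and still so for the second after the job is handed in, with the robot touching nothing.
It also fails if it takes over 40 s, if anything falls off the work surface, if the arm or the gripper's body presses on something with over 40 N, if the wrist force passes 120 N, or if a joint passes its speed limit or range.

ROBOT

A 6-joint arm with a two-finger parallel gripper is mounted at the origin on the work surface. World frame = base frame: x ahead of the robot, y to its left, z up, the work surface at z = 0. Lengths are in m, angles in degrees, forces in N, time in s.
With the tool pointing down it reaches from about 0.4 to 0.925 m from the base axis. Payload 12.5 kg.
Tool frame: the origin (TCP) lies at the very end of the fingers, on their centre line; the grasp point (between the pads) lies 19 mm behind it; z points along the fingers, y is the line along which they close (so a half turn about z gives the same grasp; the last joint's range is limited). The gripper opens to 95 mm and grips with 3 to 60 N. Pads are 20 mm wide; open, the fingers measure 119 mm over their backs; the gripper's body (75 mm by 180 mm) begins 59 mm behind the grasp point.
Start: joints at [-74.977, 28.126, 89.318, -0, 62.55, -6.05], TCP at [0.225, -0.583, 0.215] pointing down, gripper open.
Joint ranges: [-177.58, 177.58], [-47.91, 125.51], [2.72, 160], [-65.01, 245.01], [3.68, 167.84], [-153.87, 153.87]. Speed limits (degrees/s): [127.2, 127.2, 159.86, 180, 180, 180].

INTERFACE

Orientations are given as [roll, pitch, yaw] about the fixed x, y, z axes, in that order (R = Rz(yaw) Ry(pitch) Rx(roll)).
In Python, from plant import ctrl, imaging gives the robot as it stands.
- The arm moves only by the tool play_rows, never from a script. Its argument "plan" is one flat list of numbers, 4 for each row, row after row: the shift along the world's x, y, z in mm, then the turn about the world's z in rad. In form: [x, y, z, twist, x, y, z, twist, ...]. A call has 1 to 8 rows; each row shifts and turns the commanded pose from where the row before left it; what a row does not reach is not made up. A row lasts 1/12 s, in which the tool goes at most 41.7 mm and 7.16 degrees, less where a joint would pass 70% of its speed; a pose out of reach is approached as far as the arm can. A call with a gripper value outside its range is refused whole. "grip" is the finger opening in mm, from 0 to 95.1, set as the call begins (left out, the last holds). The fingers move at their own pace and stop on an object; the grip force is fixed at half the most. Time passes only in rows, so rows that do not move let the fingers close. It gives the time, the measured TCP pose, the force and the opening at its end, in the units of the state.
- ctrl.read_state(): the state, without advancing time (a new reading comes with each control period).
- imaging.read_camera(name): name is "side" or "top" or "wrist"; returns a dict with "image" (480x640x3 uint8, red, green, blue), "camera_matrix" (3x3 intrinsics, pixels), "rvec" (rotation vector, rad) and "tvec" (3), from world to camera coordinates, as OpenCV has them. Camera axes: x right, y down, z forward; pixel columns grow to the right and rows downward; lengths in m; the calibration is good to about 2 mm. The wrist camera is an equidistant fisheye: a pixel r from the principal point sees the ray r / f radians off the axis. A picture is of the moment at which its call begins. There is no depth.
- ctrl.hand_in(): hands the job in, once; it reports no verdict.
The state is a dict: "clock": time; "joints": joint angles; "joint_vel": joint speeds; "joint_efforts": joint torques, N m; "ee_pos": TCP position; "tool_rot": TCP orientation; "wrist_force": force on the tool from outside, world axes, zero at the start; "wrist_torque": the same for the moment, N m; "gripper_width": finger opening in m.
Only numpy, scipy, OpenCV 4.12 (cv2) and the standard library are available. Lean on these libraries where they do the work, as an engineer would, in place of code of your own. Each camera call takes 0.05 s, during which the arm holds its last target. There are 200 camera calls.

## Working session

There is one attempt and no reset: what is moved stays moved. The work goes in short steps, Python scripts to look and compute and a tool call to move; the robot and the scene stay as the last step left them, time stands still between calls to the robot, and variables do not carry over. Pictures are saved under pics/ and viewed, on a budget of 10 in all, crops included, one or two more only if the job needs it, and the job is handed in when it is done.

Besides the shell and the picture viewer there is one more tool, called after "Request:" as a command line: name --argument value ..., lists and objects as JSON in quotes. play_rows: Moves the arm, as the interface text tells. Its arguments: {"type":"object","properties":{"plan":{"type":"array","items":{"type":"number"}},"grip":{"type":"number"}},"required":["plan"]}

```bash
mkdir -p pics
cat > h.py <<'E'
import numpy as np, cv2
from plant import ctrl, imaging
def snap(n,f):
    d=imaging.read_camera(n); cv2.imwrite(f'pics/{f}.png',d["image"][:,:,::-1]); np.savez(f'pics/{f}.npz',K=d["camera_matrix"],r=d["rvec"],t=d["tvec"]); return d
def ray(f,u,v,z):
    d=np.load(f'pics/{f}.npz');K=d['K'];R=cv2.Rodrigues(d['r'])[0];t=d['t'].ravel()
    c=-R.T@t; w=R.T@np.linalg.solve(K,[u,v,1]); return c+w*(z-c[2])/w[2]
def proj(f,P):
    d=np.load(f'pics/{f}.npz'); return cv2.projectPoints(np.float64(P).reshape(-1,1,3),d['r'],d['t'],d['K'],None)[0].reshape(-1,2)
E
python3 - <<'E'
from h import *
snap('top','top0');snap('side','side0');s=ctrl.read_state();print(s)
E
```

```text
{'clock': 0.1, 'joints': array([-7.49784731e+01,  2.81604548e+01,  8.93465456e+01, -1.43283606e-03,
        6.25502951e+01, -6.05207495e+00]), 'joint_vel': array([ 0.03712439,  0.06991578, -0.12281757, -0.07267668, -0.03516198,
        0.00431608]), 'joint_efforts': array([ 3.84836356e-03, -6.13620043e+01, -2.58607310e+01,  6.94210175e-02,
        4.69440117e-02, -3.05706180e-05]), 'ee_pos': array([ 0.22467101, -0.58298701,  0.21412331]), 'tool_rot': array([-1.79942890e+02, -4.77702524e-03,  2.10742606e+01]), 'wrist_force': array([-0.67735042,  0.50088097, -0.1417178 ]), 'wrist_torque': array([-0.02848633, -0.02831037,  0.00770757]), 'gripper_width': 0.09512455144945652}
```

View pics/top0.png

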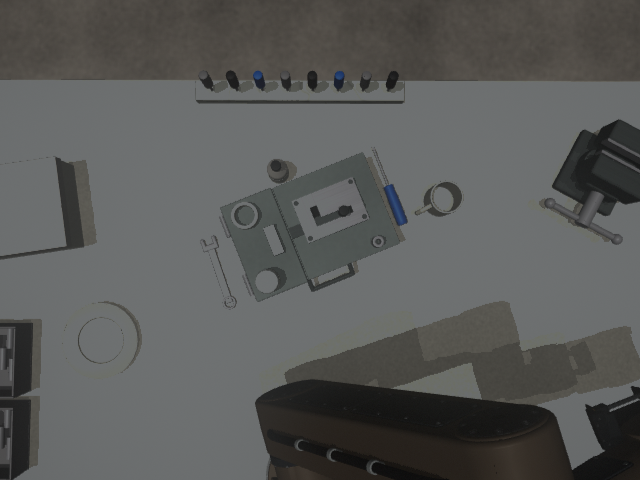

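View pics/side0.png

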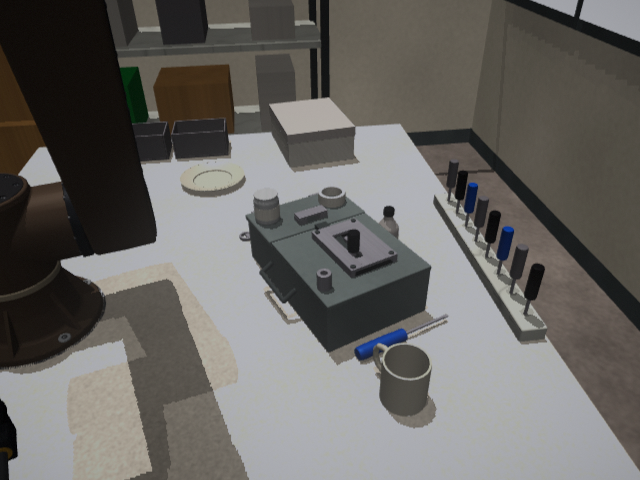

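The top view shows the chest at about (310,225), the L-slot plate at (332,210), with the handle at about (345,211). The side view shows the handle at (353,241). I'll enlarge both.

Run:
```python
import cv2,numpy as np
a=cv2.imread('pics/top0.png')[145:310,215:415]; b=cv2.imread('pics/side0.png')[170:345,240:440]
f=lambda im,s:cv2.convertScaleAbs(cv2.resize(im,None,fx=s,fy=s,interpolation=cv2.INTER_CUBIC),alpha=1.7)
cv2.imwrite('pics/c1.png',f(a,3.6)[:594]); 
cv2.imwrite('pics/c2.png',f(b[40:130,50:170],6))
```

```text
(no output)
```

View pics/c1.png

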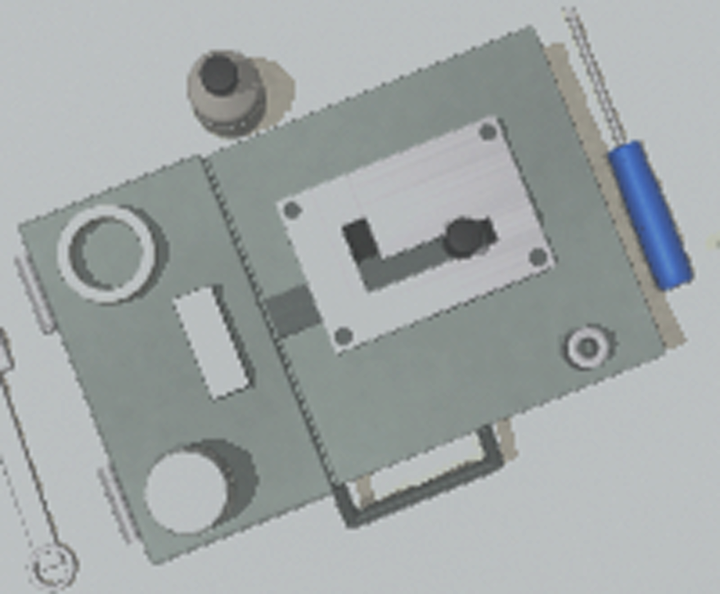

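View pics/c2.png

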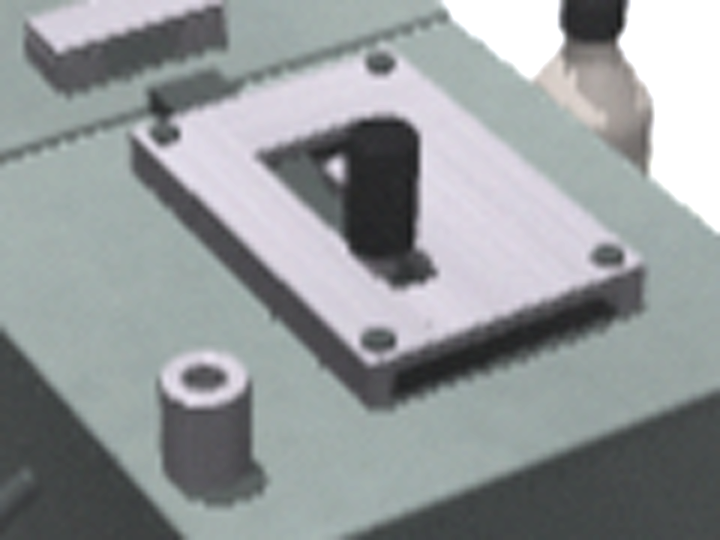

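The enlarged crops show the following.
- **Top crop:** plate corners at (498,118), (553,265), (338,353) and (278,203), with the handle's top at about (465,238). The chest corners are also visible.
- **Side crop:** the handle's top is at about (385,135), and its foot is at about (381,245).

```bash
cat >> h.py <<'E'
def C2W(p,x,y): 
    a=p[2];return np.array([p[0]+x*np.cos(a)-y*np.sin(a),p[1]+x*np.sin(a)+y*np.cos(a)])
E
python3 - <<'E'
from h import *
from scipy.optimize import least_squares
t=lambda x,y:(215+(x+.5)/3.6-.5,145+(y+.5)/3.6-.5)
s=lambda x,y:(290+(x+.5)/6-.5,210+(y+.5)/6-.5)
L=[('top0',t(498,118),65,-125,126),('top0',t(553,265),-35,-125,126),('top0',t(338,353),-35,20,126),('top0',t(278,203),65,20,126),
('top0',t(532,28),110,-170,110),('top0',t(668,352),-110,-170,110),('top0',t(152,563),-110,170,110),('top0',t(22,225),110,170,110),
('side0',s(133,138),-35,20,126),('side0',s(372,370),-35,-125,126),('side0',s(643,265),65,-125,126),('side0',s(385,47),65,20,126)]
def res(p,cam):
    return np.concatenate([(proj(f,[*C2W(p,x/1e3,y/1e3),z/1e3])[0]-uv) for f,uv,x,y,z in L if cam in f])
for cam in ('top','side','0'):
    r=least_squares(res,[.6,-.1,-1.5-.4+3.14+.0 if 0 else .4],args=(cam,)) 
    best=min((least_squares(res,[.6,-.1,a],args=(cam,)) for a in np.arange(0,6.3,.8)),key=lambda r:r.cost)
    print(cam,best.x.round(4),np.degrees(best.x[2])%360,best.fun.round(1))
p=best.x;np.save('p.npy',p)
for f,uv,z in (('top0',t(465,238),.168),('side0',s(385,135),.168),('side0',s(381,245),.128)):
    w=ray(f,*uv,z);d=w[:2]-p[:2];c,si=np.cos(p[2]),np.sin(p[2]);print(f,w.round(4),'chest',(c*d[0]+si*d[1]).round(4),(-si*d[0]+c*d[1]).round(4))
for q in ((0,-90),(0,-20),(28,-20),(-85,-135)):print(q,C2W(p,q[0]/1e3,q[1]/1e3).round(4))
E
```

```text
top [0.5837 0.0214 0.381 ] 21.829897205544587 [-0.7 -0.8  1.   0.5 -0.7  0.5 -0.8 -0.2  0.6 -0.6 -0.1  0.7  0.4 -0.8
  0.3  0.7]
side [0.5856 0.0211 0.393 ] 22.51919135000742 [-0.7 -0.5 -0.1 -0.1  0.6 -0.   0.2  0.5]
0 [0.5846 0.0212 0.3834] 21.96819866973284 [-0.7 -1.3  1.1 -0.1 -0.6  0.1 -0.8 -0.5  0.5 -1.1 -0.   0.1  0.6 -1.
  0.3  0.5 -1.2 -0.6 -1.3  0.1 -0.2  0.3 -0.   0.6]
top0 [ 0.6111 -0.0498  0.168 ] chest -0.002 -0.0757
side0 [ 0.6153 -0.0487  0.168 ] chest 0.0023 -0.0764
side0 [ 0.6148 -0.0495  0.128 ] chest 0.0015 -0.0769
(0, -90) [ 0.6183 -0.0622]
(0, -20) [0.5921 0.0027]
(28, -20) [0.6181 0.0132]
(-85, -135) [ 0.5563 -0.1358]
```

Request:
play_rows --plan '[17,20,0,0.016,17,20,0,0,17,20,0,0,17,20,0,0,17,20,0,0,17,20,0,0,17,20,0,0,17,20,0,0]' --grip 0

```text
clock: 0.77
ee_pos: [0.3613, -0.422, 0.2144]
tool_rot: [-180.0, 0.0, 22.0]
wrist_force: [0.2, 0.0, 0.8]
gripper_width: 0.0474
```

Request:
play_rows --plan '[17,21,0,0,17,21,0,0,17,21,0,0,17,21,0,0,17,21,0,0,17,21,0,0,17,21,0,0,17,21,0,0]'

```text
clock: 1.43
ee_pos: [0.4973, -0.254, 0.2144]
tool_rot: [-180.0, 0.0, 22.0]
wrist_force: [0.3, 0.5, 0.6]
gripper_width: 0.0004
```

Request:
play_rows --plan '[17,21,0,0,17,21,0,0,17,21,0,0,17,21,0,0,17,21,0,0,17,21,0,0,15,15,0,0,0,0,0,0]'

```text
clock: 2.1
ee_pos: [0.6155, -0.1115, 0.2141]
tool_rot: [-180.0, -0.0, 22.1]
wrist_force: [-0.1, -0.3, 0.4]
gripper_width: 0.0006
```

Request:
play_rows --plan '[7,11,0,0,7,11,0,0,0,0,-20,0,0,0,-20,0,0,0,-20,0,0,0,-13,0,0,0,0,0,0,0,0,0]'

```text
clock: 2.77
ee_pos: [0.6277, -0.0922, 0.1415]
tool_rot: [-180.0, 0.0, 22.0]
wrist_force: [0.1, -1.2, 1.0]
gripper_width: 0.0008
```

Run:
```python
from h import *
snap('side','side1');snap('top','top1')
f=lambda im,s:cv2.convertScaleAbs(cv2.resize(im,None,fx=s,fy=s,interpolation=cv2.INTER_CUBIC),alpha=1.7)
a=cv2.imread('pics/side1.png')[190:310,280:410];b=cv2.imread('pics/top1.png')[150:270,270:400]
cv2.imwrite('pics/d1.png',np.hstack([f(a,3),f(b,3)]))
s=ctrl.read_state();print(s['ee_pos'],s['tool_rot'],s['wrist_force'])
```

```text
[ 0.62823754 -0.09232364  0.14272714] [ 1.79948255e+02 -6.51996563e-02  2.19750552e+01] [ 0.45537574  0.3467281  -0.54949056]
```

View pics/d1.png

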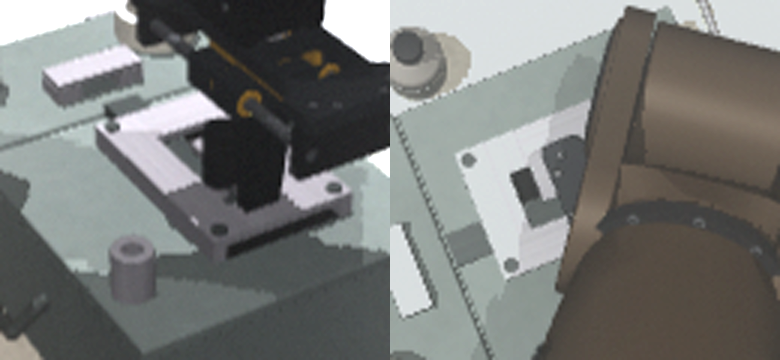

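The fingers are closed and low, just behind the handle on its -y side. In the picture the tip is at (262,205) and the handle at about (225,160). Next I push along chest +y.

Request:
play_rows --plan '[-0.3,6.3,0,0,-2.2,5.6,0,0,-2.2,5.6,0,0,-2.2,5.6,0,0,-2.2,5.6,0,0,-2.2,5.6,0,0,-2.2,5.6,0,0,-2.2,5.6,0,0]'

```text
clock: 3.53
ee_pos: [0.6119, -0.0464, 0.1419]
tool_rot: [180.0, -0.0, 22.0]
wrist_force: [-0.1, -4.5, 1.5]
gripper_width: 0.0006
```

Request:
play_rows --plan '[-1.5,3.7,0,0,-1.5,3.7,0,0,-1.5,3.7,0,0,-1.5,3.7,0,0,-1.1,2.8,0,0,-0.75,1.85,0,0,0,0,0,0,0,0,0,0]'

```text
clock: 4.2
ee_pos: [0.6041, -0.0269, 0.1415]
tool_rot: [-180.0, 0.0, 22.0]
wrist_force: [-0.3, -0.3, 0.0]
gripper_width: 0.0001
```

Request:
play_rows --plan '[-0.75,1.85,0,0,-0.75,1.85,0,0,-0.4,0.9,0,0,-0.4,0.9,0,0,0,0,0,0]'

```text
clock: 4.62
ee_pos: [0.6018, -0.0216, 0.1416]
tool_rot: [-180.0, 0.0, 22.0]
wrist_force: [0.5, -1.5, -0.6]
gripper_width: 0.0004
```

Request:
play_rows --plan '[-0.4,0.9,0,0,-0.4,0.9,0,0]'

```text
clock: 4.78
ee_pos: [0.6011, -0.0199, 0.1416]
tool_rot: [180.0, -0.0, 22.0]
wrist_force: [2.6, -1.8, -0.1]
gripper_width: 0.0005
```

Request:
play_rows --plan '[-0.4,0.9,0,0]'

```text
clock: 4.87
ee_pos: [0.6008, -0.019, 0.1416]
tool_rot: [180.0, -0.0, 22.0]
wrist_force: [1.9, -1.8, -0.5]
gripper_width: 0.0007
```

Request:
play_rows --plan '[-0.4,0.9,0,0,-0.2,0.5,0,0]'

```text
clock: 5.03
ee_pos: [0.6001, -0.0175, 0.1416]
tool_rot: [180.0, -0.0, 22.0]
wrist_force: [1.2, -2.3, -0.8]
gripper_width: 0.0004
```

Request:
play_rows --plan '[-0.2,0.5,0,0,-0.2,0.5,0,0]'

```text
clock: 5.2
ee_pos: [0.5997, -0.0166, 0.1417]
tool_rot: [180.0, -0.0, 22.0]
wrist_force: [2.0, -1.8, -1.8]
gripper_width: 0.0003
```

Request:
play_rows --plan '[-0.2,0.5,0,0,-0.2,0.5,0,0]'

```text
clock: 5.37
ee_pos: [0.5993, -0.0156, 0.1417]
tool_rot: [180.0, -0.0, 22.0]
wrist_force: [2.9, -2.0, -1.6]
gripper_width: 0.0001
```

Request:
play_rows --plan '[-0.2,0.5,0,0,-0.2,0.5,0,0]'

```text
clock: 5.53
ee_pos: [0.5989, -0.0146, 0.1417]
tool_rot: [180.0, -0.0, 22.0]
wrist_force: [2.3, -1.7, -0.5]
gripper_width: 0.0007
```

Request:
play_rows --plan '[-0.2,0.5,0,0,-0.2,0.5,0,0]'

```text
clock: 5.7
ee_pos: [0.5985, -0.0136, 0.1417]
tool_rot: [180.0, -0.0, 22.0]
wrist_force: [2.7, -2.4, -1.0]
gripper_width: 0.0007
```

Run:
```python
from h import *
snap('side','side2')
f=lambda im,s:cv2.convertScaleAbs(cv2.resize(im,None,fx=s,fy=s,interpolation=cv2.INTER_CUBIC),alpha=1.9)
cv2.imwrite('pics/d2.png',f(cv2.imread('pics/side2.png')[190:290,290:410],6))
s=ctrl.read_state();print(s['ee_pos'],s['wrist_force'])
p=np.load('p.npy');print([((proj('side2',[*C2W(p,x,y),.126])[0]-[290,190])*6).round() for x,y in((0,-.02),(0,-.09),(.028,-.02))])
```

```text
[ 0.59845305 -0.01357028  0.14166538] [ 2.16197303 -1.7440341  -0.75121871]
[array([279., 280.]), array([397., 391.]), array([353., 255.])]
```

View pics/d2.png

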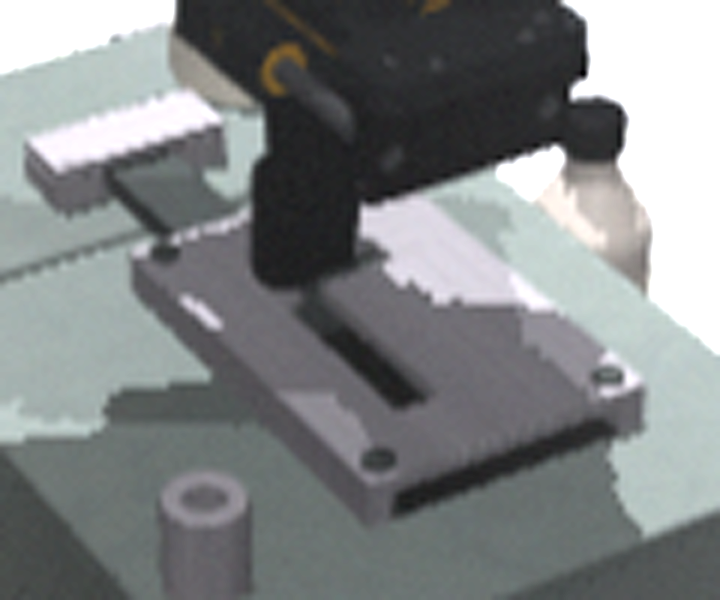

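The handle, with its foot at about (283,278), is near the projected corner at (279,280), and the bar is entering the keeper. There is no stop force yet, so I continue gently.

Request:
play_rows --plan '[-0.2,0.5,0,0,-0.2,0.5,0,0]'

```text
clock: 5.92
ee_pos: [0.5981, -0.0126, 0.1416]
tool_rot: [180.0, 0.0, 22.0]
wrist_force: [3.2, -1.5, -1.3]
gripper_width: 0.0004
```

Request:
play_rows --plan '[-0.2,0.5,0,0,-0.2,0.5,0,0]'

```text
clock: 6.08
ee_pos: [0.5977, -0.0117, 0.1417]
tool_rot: [180.0, -0.0, 22.0]
wrist_force: [2.4, -3.3, -1.2]
gripper_width: 0.0002
```

Request:
play_rows --plan '[-0.2,0.5,0,0,-0.2,0.5,0,0]'

```text
clock: 6.25
ee_pos: [0.5976, -0.0112, 0.1418]
tool_rot: [179.9, -0.0, 22.0]
wrist_force: [4.4, -7.4, -2.5]
gripper_width: 0.0004
```

The force rose to about 8.5 N, so the handle is at the long leg's end. Next: back off, go round to its -x side, and line up.

Request:
play_rows --plan '[2.2,-5.6,0,0,2.3,-5.5,0,0,-12,-4.8,0,0,-12,-4.8,0,0,-12,-4.8,0,0,-5.3,13,0,0,-5.3,13,0,0,0,0,0,0]'

```text
clock: 6.92
ee_pos: [0.5543, -0.0079, 0.1418]
tool_rot: [-180.0, 0.0, 22.0]
wrist_force: [0.6, 0.7, -0.8]
gripper_width: 0.0005
```

Run:
```python
from h import *
snap('side','side3')
f=lambda im,s:cv2.convertScaleAbs(cv2.resize(im,None,fx=s,fy=s,interpolation=cv2.INTER_CUBIC),alpha=1.9)
cv2.imwrite('pics/d3.png',f(cv2.imread('pics/side3.png')[190:290,290:410],6))
s=ctrl.read_state();print(s['ee_pos'],s['wrist_force'])
p=np.load('p.npy');d=s['ee_pos'][:2]-p[:2];c,si=np.cos(p[2]),np.sin(p[2]);print(c*d[0]+si*d[1],-si*d[0]+c*d[1])
print([((proj('side3',[*C2W(p,0,y),z])[0]-[290,190])*6).round() for y in (-.018,-.02) for z in(.128,.168)])
```

```text
[ 0.5550557  -0.00859623  0.14185013] [ 0.01345422 -0.51803861  0.17277771]
-0.03858882481859387 -0.016599560883236147
[array([275., 272.]), array([276., 166.]), array([279., 275.]), array([279., 169.])]
```

View pics/d3.png

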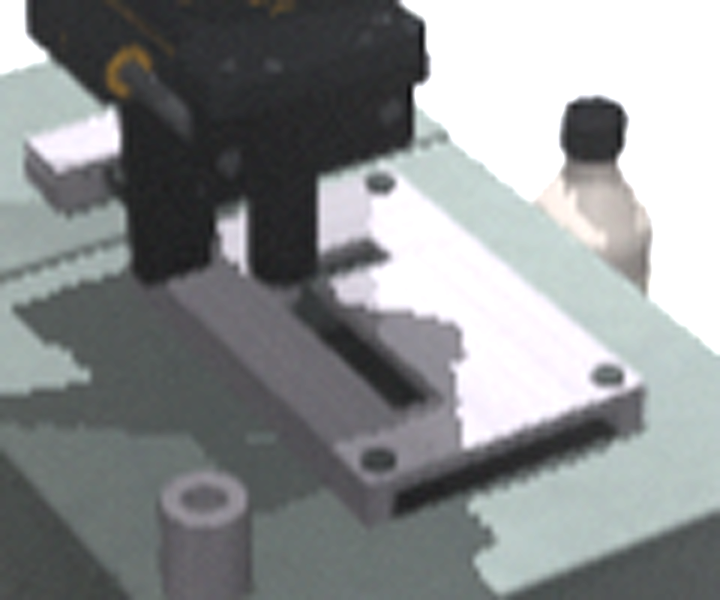

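The handle is at the corner (foot about (283,275), expected (279,275)), with the fingers clear on its -x side. Now I push along chest +x.

Request:
play_rows --plan '[6.3,0.4,0,0,5.6,2.2,0,0,3.7,1.5,0,0,3.7,1.5,0,0,3.7,1.5,0,0,3.7,1.5,0,0,3.7,1.5,0,0,0,0,0,0]'

```text
clock: 7.63
ee_pos: [0.5864, 0.0001, 0.1416]
tool_rot: [180.0, -0.0, 22.0]
wrist_force: [-0.0, -0.2, -0.5]
gripper_width: 0.0002
```

Request:
play_rows --plan '[2.8,1.1,0,0,2.8,1.1,0,0,1.85,0.75,0,0,0,0,0,0]'

```text
clock: 7.97
ee_pos: [0.5934, 0.0031, 0.1416]
tool_rot: [180.0, -0.0, 22.0]
wrist_force: [-1.2, -1.4, -0.3]
gripper_width: 0.0005
```

Request:
play_rows --plan '[0.9,0.4,0,0,0.9,0.4,0,0,0.9,0.4,0,0]'

```text
clock: 8.22
ee_pos: [0.5957, 0.004, 0.1416]
tool_rot: [180.0, 0.0, 22.0]
wrist_force: [-4.1, -3.2, 0.3]
gripper_width: 0.0007
```

Request:
play_rows --plan '[0.9,0.4,0,0,0.5,0.2,0,0,0.5,0.2,0,0]'

```text
clock: 8.47
ee_pos: [0.5977, 0.0049, 0.1416]
tool_rot: [180.0, 0.0, 22.0]
wrist_force: [-2.4, -3.4, 0.1]
gripper_width: 0.0004
```

Request:
play_rows --plan '[0.5,0.2,0,0,0.5,0.2,0,0,0.5,0.2,0,0]'

```text
clock: 8.72
ee_pos: [0.5992, 0.0055, 0.1416]
tool_rot: [180.0, 0.0, 22.0]
wrist_force: [-1.9, -4.1, -0.8]
gripper_width: 0.0007
```

Chest x is about 7.7 mm and the force is still about 3 N, so I continue to the stop.

Request:
play_rows --plan '[0.5,0.2,0,0,0.5,0.2,0,0]'

```text
clock: 8.88
ee_pos: [0.6001, 0.0059, 0.1416]
tool_rot: [180.0, 0.0, 22.0]
wrist_force: [-4.2, -4.9, 0.3]
gripper_width: 0.0008
```

Request:
play_rows --plan '[0.5,0.2,0,0,0.5,0.2,0,0]'

```text
clock: 9.05
ee_pos: [0.6004, 0.006, 0.1416]
tool_rot: [-180.0, 0.1, 22.0]
wrist_force: [-8.3, -7.8, 3.4]
gripper_width: 0.0005
```

Request:
play_rows --plan '[0.5,0.2,0,0,0.5,0.2,0,0]'

```text
clock: 9.22
ee_pos: [0.6006, 0.0061, 0.1416]
tool_rot: [-180.0, 0.2, 22.0]
wrist_force: [-12.7, -9.7, 6.1]
gripper_width: 0.0004
```

There is a firm stop (16 N) at tool x of about 9 mm, so the handle is at about 30 mm, the very end. Now I back off, lift, and clear the view.

Request:
play_rows --plan '[-5.6,-2.2,0,0,-9.3,-3.7,0,0,-9.3,-3.7,0,0,0,0,25,0,0,0,30,0,0,0,30,0,-15,-30,0,0,-15,-30,0,0]'

```text
clock: 9.88
ee_pos: [0.548, -0.0627, 0.2285]
tool_rot: [179.9, -0.2, 22.1]
wrist_force: [0.1, -0.6, -0.4]
gripper_width: 0.0007
```

Request:
play_rows --plan '[-15,-30,0,0,-15,-30,0,0,-15,-30,0,0,-15,-30,0,0,-15,-30,0,0,-15,-30,0,0,-15,-30,0,0,0,0,0,0]'

```text
clock: 10.55
ee_pos: [0.4407, -0.2767, 0.2268]
tool_rot: [179.9, -0.0, 21.8]
wrist_force: [-0.6, -0.2, -0.4]
gripper_width: 0.0004
```

Run:
```python
from h import *
snap('side','side4');snap('top','top4')
f=lambda im,s:cv2.convertScaleAbs(cv2.resize(im,None,fx=s,fy=s,interpolation=cv2.INTER_CUBIC),alpha=1.9)
cv2.imwrite('pics/d4.png',np.hstack([f(cv2.imread('pics/side4.png')[180:320,240:400],2.5),f(cv2.imread('pics/top4.png')[150:290,230:390],2.5)]))
s=ctrl.read_state();print(s['ee_pos'],s['wrist_force'],s['clock'])
p=np.load('p.npy')
P=[[*C2W(p,x,-.02),.168] for x in(.028,.03)]
print(((proj('side4',P)-[240,180])*2.5).round(),((proj('top4',P)-[230,150])*2.5+[400,0]).round())
```

```text
[ 0.44215138 -0.27351441  0.22672324] [ 0.44454052  1.06180987 -0.18108064] 10.65
[[273.  85.]
 [275.  85.]] [[610. 144.]
 [610. 141.]]
```

View pics/d4.png

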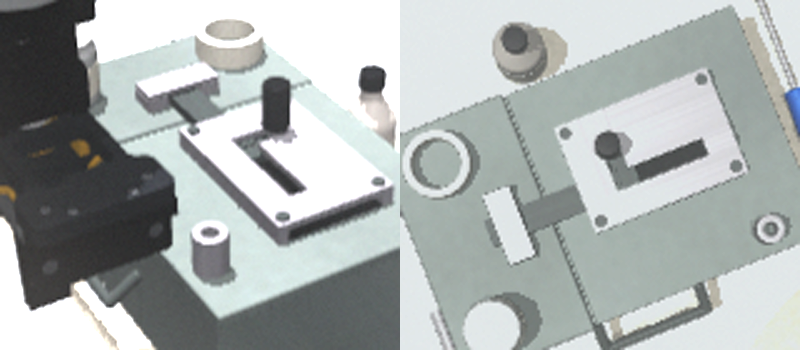

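The handle's top is at (276,84) in the side view and (609,144) in the top view, against (273–275,85) and (610,141–144) expected at the slot's end. The bar is through the keeper, and the tin, tape, socket and the rest are where they were.

```bash
python3 -c "
from plant import ctrl; print(ctrl.hand_in())"
```

```text
the job is handed in; nothing more can be done
None
```

The chest is bolted: I pushed the handle with closed fingertips along the long leg, round the corner, and on to the end of the short leg. I never gripped it, and I handed the job in at about 10.7 s with the arm clear of everything.

- **Stops felt:** the force rose to about 8.5 N at the end of the long leg and to about 16 N at the end of the short leg, against about 3 N while pushing.
- **Final pictures:** in both views the handle's top is within about 3 enlarged pixels of where the slot's end should be. The bar is through the keeper.
- **Other objects:** the tape, socket and oil bottle look unmoved, as does the part of the tin in view. The last crops did not show the mug or the wrench and only the edge of the screwdriver. The tool's path stayed well above the mug and screwdriver and did not go near the wrench.
- **Disagreement:** the long-leg stop came about 6–8 mm further along than I expected, probably because the closed fingertips are thinner than I assumed. Pictures just before and after the stop showed the handle at the corner.

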